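Click the bottle-deposit tally back to its home mark

ROBOT

A 6-joint arm with a two-finger parallel gripper is mounted at the origin on the work surface. World frame = base frame: x ahead of the robot, y to its left, z up, the work surface at z = 0. Lengths are in m, angles in rad, forces in N, time in s.
With the tool pointing down it reaches from about 0.275 to 1 m from the base axis. Payload 8.4 kg.
Tool frame: the origin (TCP) lies between the finger pads; the fingertips stand 14 mm ahead of it and the grasp point (between the pads) lies 5 mm behind it; z points along the fingers, y is the line along which they close (so a half turn about z gives the same grasp; the last joint's range is limited). The gripper opens to 85 mm and grips with 20 to 120 N. Pads are 22 mm wide; open, the fingers measure 114 mm over their backs; the gripper's body (76 mm by 85 mm) begins 54 mm behind the grasp point. The pads swing forward as they close: fully open they stand 13 mm farther back than shut.
Start: joints at [1.203, 0.353, 1.633, -0, 1.155, -0.002], TCP at [0.224, 0.584, 0.245] pointing down, gripper open.
Joint ranges: [-2.63, 2.63], [-0.92, 2.1], [0.06, 2.66], [-1.3, 4.44], [0, 2.69], [-3.02, 3.02]. Speed limits (rad/s): [2.22, 2.22, 2.79, 3.14, 3.14, 3.14].

INTERFACE

Orientations are given as [roll, pitch, yaw] about the fixed x, y, z axes, in that order (R = Rz(yaw) Ry(pitch) Rx(roll)).
In Python, from rig import monitor, viewer, robot gives the robot as it stands.
- The arm moves only by the shell command python3 -m crank 'ROWS' [FORCE]. ROWS is JSON, a list of rows, each an object with "travel": the shift along the tool's x, y, z in m, a list of three; "turn": the turn, a rotation vector about the tool's x, y, z in degrees, a list of three; "hand": the finger opening in m, from 0 to 0.0854. In form: [{"travel": [dx, dy, dz], "turn": [rx, ry, rz], "hand": hand}, ...]. A call has 1 to 20 rows; each row is the pose to reach, as a shift and turn from the pose commanded when the call began, along the tool's axes at that moment; what a row does not reach only later rows make up. A row lasts 1/10 s, in which the tool goes at most 50 mm and 8.59 degrees, less where a joint would pass 70% of its speed; a pose out of reach is approached as far as the arm can. A call with a gripper value outside its range is refused whole. The fingers move at their own pace and stop on an object; FORCE is the grip in N (left out, the last holds). Time passes only in rows, so rows that repeat a pose let the fingers close. It gives the time, the measured TCP pose, the force, the opening and the grip force at its end, in the units of the state.
- monitor.read_state(): the state, without advancing time (a new reading comes with each control period).
- viewer.capture(name): name is "side" or "top" or "wrist"; returns (picture, depth): 384x512x3 uint8, red, green, blue; 384x512 float32, m along the optical axis (not along the pixel's ray), 0 where there is no reading.
- viewer.camera_info(name): a dict with "fx", "fy", "cx", "cy" (pixels), "rvec" (rotation vector, rad) and "tvec" (3), from world to camera coordinates, as OpenCV has them; the wrist camera has in their place "T_tool_cam" (4x4, takes a point from camera to tool coordinates, whose origin is the TCP and whose axes are the flange's). Camera axes: x right, y down, z forward; pixel columns grow to the right and rows downward; lengths in m; the calibration is good to about 2 mm. A picture is of the moment at which its call begins: read the wrist's pose just before it. camera_info takes no time and is no camera call.
- robot.job_done(): hands the job in; it is judged then, once.
The state is a dict: "t": time; "joint_pos": joint angles; "qvel": joint speeds; "joint_torque": joint torques, N m; "tool_pos": TCP position; "orientation": TCP orientation; "wrist_force": force on the tool from outside, world axes, zero at the start; "torque": the same for the moment, N m; "width": opening from 0.0 (shut) to 1.0 (fully open); "grip_force": force on a finger pad.
Only numpy, scipy, OpenCV 4.12 (cv2) and the standard library are available. Lean on these libraries where they do the work, as an engineer would, in place of code of your own. Each camera call takes 0.05 s, during which the arm holds its last target. There are 200 camera calls.

TASK

The empties are going back to the shop, so reset the deposit tally: with a fingertip, lightly flick the edge of its white six-lobed wheel round counter-clockwise (seen from above), click by click, until the lobe with the raised stud has clicked in opposite the fixed pointer. Let the wheel come to rest in the click just before that one, then give it a single last click and do not overshoot. Do not pinch the wheel, lift or shove the counter, or disturb the things around it, and finish clear of everything.

Things in the scene. Friction and masses are not known exactly. Their poses are not given: they have to be found in the camera images.
- tally: the loose, heavy (2 to 3 kg) tally counter standing on the board. Origin on the wheel's axis at the underside, z up, +x points from the axis to the fixed pointer. Round dark steel foot 170 mm across and 14 mm high; on it a black drum 80 mm across, up to 35 mm height; on top the white wheel (see point hub)
- hub (a point): the middle of the white plastic wheel, on its axis, 48 mm above the board. The wheel spans 37 to 59 mm height: round hub 72 mm across with six straight radial lobes every 60 degrees, each 12 mm wide with a rounded end, reaching 62 mm from the axis. The gaps between lobes are open at the edge and above
- pointer (a point): the point of the fixed pointer, 64.5 mm from the axis, 50 mm high: a steel post 16 mm wide, 56 mm high, 72 to 84 mm from the axis, with a point towards the axis; the lobes pass it freely
- stud (a point): middle of the round dark steel stud (12 mm diameter, 12 mm tall) that stands on top of one lobe, 55 mm from the axis, 71 mm above the underside; a thin dark steel strip runs from it towards the hub. Only this lobe has a stud.
- tally_wheel (a joint): wheel angle in rad: 0 with the stud lobe at the pointer (home), growing counter-clockwise seen from above. One click is 1.047 (60 degrees). Starts 2 to 4 clicks short of home (negative). A sprung ball holds each click: driven past half-way (30 degrees) the wheel snaps into the next, released earlier it falls back; damped, it does not coast. Takes 1 to 3 N at a lobe's end
- stopper: bystander: hard silicone bottle stopper, 38 mm diameter, 34 mm tall, origin under its centre; stands about 140 mm from the wheel's axis, beyond it and to the left
- opener: bystander: bottle opener lying flat, about 145 mm long, 36 mm wide, 14 mm thick, near the left of the counter, origin under its middle
- capcup: bystander: white cup, 68 mm diameter, 75 mm tall, about 160 mm from the wheel's axis, beyond it and to the right
- petbottle: bystander: squeezed clear PET bottle lying on its side, about 235 mm long, 68 mm wide, 46 mm high, to the right, origin under its middle
- glassbottle_a: bystander: green glass mineral bottle, 68 mm diameter, 235 mm tall, standing in the beech tray, origin under its centre
- glassbottle_b: bystander: the second such bottle in the beech tray
- flowerpot: bystander: empty terracotta flowerpot, 100 mm diameter, 90 mm tall, behind the counter, to the left, origin under its centre
Mind the look-alikes: they are no part of the job. What is shaped like the tally but red is not meant.

How it is judged:
By the outcome, as a careful person would: the job done as asked, in the order asked, and still so for the second after the job is handed in, with the robot touching nothing.
It also fails if it takes over 64 s, if anything falls off the work surface, if the arm or the gripper's body presses on something with over 40 N, if the wrist force passes 120 N, or if a joint passes its speed limit or range.

## Working session

There is one attempt and no reset: what is moved stays moved. The work goes in short steps, Python scripts to look and compute and a shell command to move; the robot and the scene stay as the last step left them, time stands still between calls to the robot, and variables do not carry over. Pictures are saved under pics/ and viewed, at most 10 in all, crops included, and the job is handed in when it is done.

```bash
mkdir -p pics
cat > h.py <<'E'
import numpy as np, cv2
from rig import monitor, viewer, robot
from scipy.spatial.transform import Rotation as R
def cap(name,fn=None):
    s=monitor.read_state(); im,d=viewer.capture(name); i=viewer.camera_info(name)
    if name=="wrist":
        T=np.eye(4);T[:3,:3]=R.from_euler('xyz',s["orientation"]).as_matrix();T[:3,3]=s["tool_pos"]
        C=T@np.array(i["T_tool_cam"])
    else:
        W=np.eye(4);W[:3,:3]=R.from_rotvec(np.ravel(i["rvec"])).as_matrix();W[:3,3]=np.ravel(i["tvec"]);C=np.linalg.inv(W)
    if fn: cv2.imwrite(fn,im[:,:,::-1])
    np.savez(f"{name}.npz",im=im,d=d,C=C,k=[i["fx"],i["fy"],i["cx"],i["cy"]])
    return im,d,C,i
def px(name,u,v,z=None):
    f=np.load(f"{name}.npz");k=f["k"];C=f["C"]
    r=np.array([(u-k[2])/k[0],(v-k[3])/k[1],1])
    if z is None: t=f["d"][int(round(v)),int(round(u))]
    else: t=(z-C[2,3])/(C[:3,:3]@r)[2]
    return C[:3,:3]@(r*t)+C[:3,3]
E
python3 - <<'E'
from h import *
a=cap("top","pics/top.png"); b=cap("side","pics/side.png"); 
s=monitor.read_state();print(s["t"],s["tool_pos"],s["orientation"],s["width"],s["wrist_force"])
E
```

```text
0.1 [0.22342405 0.58325484 0.24462269] [-3.14028990e+00  1.08903321e-06  2.77577719e+00] 1.00493211479362 [-0.32188384 -0.5927207  -0.20639991]
```

View pics/top.png

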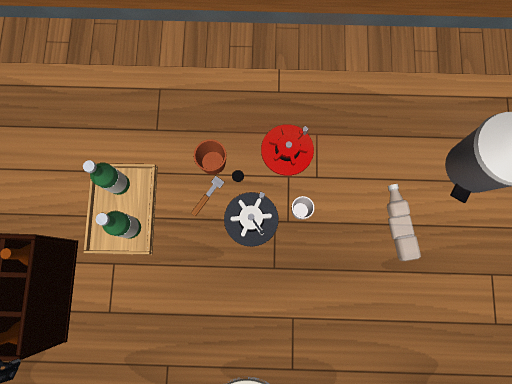

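View pics/side.png

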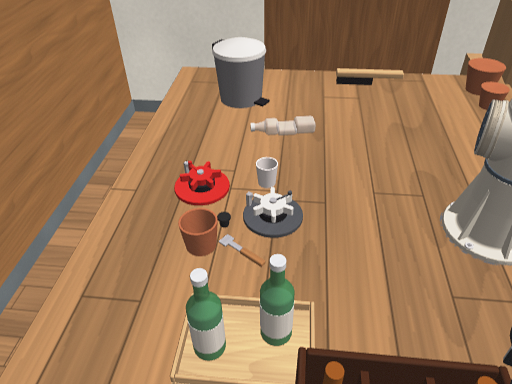

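Candidates in the top picture are the white-wheeled counter at (251,217) and the red look-alike at (288,148). In the side picture they are at (273,205) and (201,178). By the description I choose the white one, and I'll check it in a close crop.

Run:
```python
from h import *
f=np.load("top.npz");im=f["im"][175:265,190:325]
cv2.imwrite("pics/crop.png",cv2.resize(im[:,:,::-1],None,fx=5.9,fy=5.9,interpolation=cv2.INTER_CUBIC))
print(f["C"].round(3),f["k"])
for n,u,v,z in [("drumhub",251,217,.059),("ptr",262,195,.056),("stud",259,232,.077),("stopper",238,176,.034),("cup",303,207,.075),("opener",215,186,.01),("pot",210,155,.09),("zero board",330,250,0)]:
    print(n,px("top",u,v,z).round(3),px("top",u,v).round(3))
```

```text
[[ 0.027 -0.982  0.185  0.449]
 [-1.    -0.026  0.007 -0.012]
 [-0.002 -0.185 -0.983  1.221]
 [ 0.     0.     0.     1.   ]] [390.24141722 390.24141722 253.56593369 191.68313978]
drumhub [0.591 0.002 0.059] [0.59  0.002 0.066]
ptr [ 0.659 -0.029  0.056] [ 0.659 -0.029  0.056]
stud [ 0.545 -0.022  0.077] [ 0.546 -0.023  0.061]
stopper [0.721 0.047 0.034] [0.72  0.047 0.038]
cup [ 0.623 -0.151  0.075] [ 0.633 -0.16   0.006]
opener [0.692 0.12  0.01 ] [0.691 0.119 0.016]
pot [0.771 0.131 0.09 ] [0.793 0.14  0.012]
zero board [ 0.502 -0.244  0.   ] [ 0.502 -0.244  0.002]
```

View pics/crop.png

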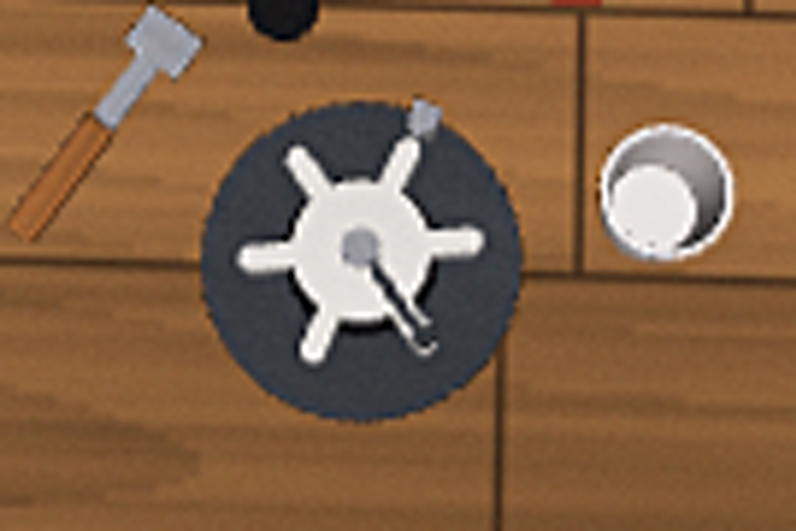

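The crop shows the white wheel with its hub at top pixel (251,217), the pointer at (262,195) and the stud lobe at (261,232). The stud is about 120° short of the pointer, so 2 clicks remain. I plan to push the lobe at about 154° on the robot's side, using the closed fingertip. First I'll check the shelf and the bottles along the way.

Run:
```python
from h import *
for u,v in [(10,240),(40,240),(74,245),(70,335),(20,350),(60,240),(12,300),(5,370),(103,219),(90,167),(130,232)]: print(u,v,px("top",u,v).round(3))
# foot centre by circle fit on dark foot pixels (z=.014)
f=np.load("top.npz");g=f["im"].astype(int)
pts=np.array([px("top",c/5.9+190-.42,r/5.9+175-.42,.014)[:2] for c,r in [(201,262),(522,262),(361,101),(361,421)]]);print(pts.round(4),pts.mean(0).round(4))
```

```text
10 240 [0.497 0.635 0.186]
40 240 [0.498 0.543 0.21 ]
74 245 [0.495 0.541 0.021]
70 335 [0.23  0.532 0.001]
20 350 [0.235 0.542 0.238]
60 240 [0.504 0.542 0.109]
12 300 [0.339 0.639 0.136]
5 370 [0.213 0.519 0.326]
103 219 [0.553 0.373 0.244]
90 167 [0.687 0.42  0.243]
130 232 [0.534 0.35  0.094]
[[ 0.5877  0.0878]
 [ 0.5923 -0.0812]
 [ 0.6762  0.006 ]
 [ 0.507   0.0012]] [0.5908 0.0035]
```

```bash
python3 -m crank '[{"travel":[0,0,-0.05],"turn":[0,0,0],"hand":0.0854},{"travel":[0,0,-0.1],"turn":[0,0,0],"hand":0.0854},{"travel":[0,0,-0.1],"turn":[0,0,0],"hand":0},{"travel":[-0.496,-0.3755,-0.1],"turn":[0,0,94],"hand":0},{"travel":[-0.496,-0.3755,-0.1],"turn":[0,0,94],"hand":0},{"travel":[-0.496,-0.3755,-0.1],"turn":[0,0,94],"hand":0},{"travel":[-0.496,-0.3755,-0.1],"turn":[0,0,94],"hand":0},{"travel":[-0.496,-0.3755,-0.1],"turn":[0,0,94],"hand":0},{"travel":[-0.496,-0.3755,-0.1],"turn":[0,0,94],"hand":0},{"travel":[-0.496,-0.3755,-0.1],"turn":[0,0,94],"hand":0},{"travel":[-0.496,-0.3755,-0.1],"turn":[0,0,94],"hand":0},{"travel":[-0.496,-0.3755,-0.1],"turn":[0,0,94],"hand":0},{"travel":[-0.496,-0.3755,-0.1],"turn":[0,0,94],"hand":0},{"travel":[-0.496,-0.3755,-0.1],"turn":[0,0,94],"hand":0},{"travel":[-0.496,-0.3755,-0.1],"turn":[0,0,94],"hand":0},{"travel":[-0.496,-0.3755,-0.1],"turn":[0,0,94],"hand":0},{"travel":[-0.496,-0.3755,-0.1],"turn":[0,0,94],"hand":0},{"travel":[-0.496,-0.3755,-0.05],"turn":[0,0,94],"hand":0},{"travel":[-0.496,-0.3755,0],"turn":[0,0,94],"hand":0},{"travel":[-0.496,-0.3755,0],"turn":[0,0,94],"hand":0}]' 20
python3 - <<'E'
from h import *
cap("wrist","pics/w1.png"); s=monitor.read_state();print(s["t"],s["tool_pos"],np.degrees(s["orientation"]),s["width"],s["wrist_force"])
E
```

```text
t: 2.1
tool_pos: [0.5477, 0.0559, 0.2392]
orientation: [-3.131, 0.006, 1.136]
wrist_force: [-0.9, 0.4, 0.5]
width: 0.002
grip_force: 0.0
2.15 [0.54990843 0.05605324 0.24290659] [-179.6583196     0.18763125   65.07493445] 0.0005824010446437591 [-0.19920051 -0.37918954  0.31488503]
```

View pics/w1.png

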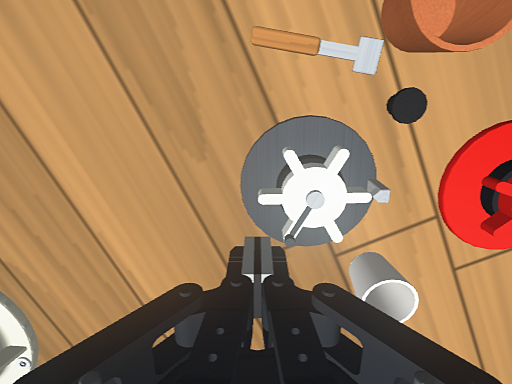

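The wrist view shows the hub at (316,199), the pointer post at (380,190) with its lobe end at (368,197), and the stud at (291,239). The other lobe ends are at (289,153), (344,153), (262,198) and (338,239). The fingers are shut.

Run:
```python
from h import *
h=px("wrist",316,199,.066);print("hub",h.round(4), px("wrist",316,199).round(4))
P=np.array([px("wrist",u,v,.059)[:2] for u,v in [(289,153),(344,153),(262,198),(338,239),(370,197)]])
P2=np.r_[P,[px("wrist",291,239,.077)[:2]]]
print(P2.round(4)); c=(P[1]+px("wrist",289,242,.059)[:2])/2
for n in (h[:2],[.5905,.003]):
    d=P2-n;print(np.degrees(np.arctan2(d[:,1],d[:,0])).round(1),np.hypot(*d.T).round(4))
f=px("wrist",308,182,.014);print("foot",f)
```

```text
hub [0.5918 0.0057 0.066 ] [0.5918 0.0055 0.0656]
[[ 0.5851  0.0623]
 [ 0.6371  0.0382]
 [ 0.5386  0.0287]
 [ 0.5971 -0.0534]
 [ 0.6464 -0.0197]
 [ 0.5501 -0.0215]]
[  96.8   35.7  156.6  -84.9  -24.9 -146.9] [0.057  0.0558 0.058  0.0593 0.0602 0.0498]
[  95.2   37.1  153.7  -83.3  -22.1 -148.7] [0.0596 0.0584 0.0579 0.0568 0.0603 0.0473]
foot [0.5924416  0.00929746 0.014     ]
```

```bash
python3 -m crank '[{"travel":[0.002,0,0.05],"turn":[0,0,0],"hand":0},{"travel":[0.002,0,0.1],"turn":[0,0,0],"hand":0},{"travel":[0.002,0,0.1],"turn":[0,0,0],"hand":0},{"travel":[0.002,0,0.13],"turn":[0,0,0],"hand":0},{"travel":[0.002,0,0.15],"turn":[0,0,0],"hand":0},{"travel":[0.002,0,0.15],"turn":[0,0,0],"hand":0},{"travel":[0.002,0,0.165],"turn":[0,0,0],"hand":0},{"travel":[0.002,0,0.18],"turn":[0,0,0],"hand":0},{"travel":[0.002,0,0.187],"turn":[0,0,0],"hand":0},{"travel":[0.002,0,0.187],"turn":[0,0,0],"hand":0},{"travel":[0.002,0,0.187],"turn":[0,0,0],"hand":0}]'
python3 - <<'E'
from h import *
cap("wrist","pics/w2.png"); s=monitor.read_state();print(s["t"],s["tool_pos"],np.degrees(s["orientation"]),s["wrist_force"])
E
```

```text
t: 3.25
tool_pos: [0.5537, 0.0575, 0.059]
orientation: [3.141, -0.0, 1.135]
wrist_force: [-0.1, -1.0, -0.0]
width: -0.001
grip_force: 0.0
3.3 [0.55375269 0.05743567 0.05901192] [ 1.79965439e+02 -2.09547510e-02  6.50358481e+01] [-0.15604623 -0.42960014 -0.43783535]
```

View pics/w2.png

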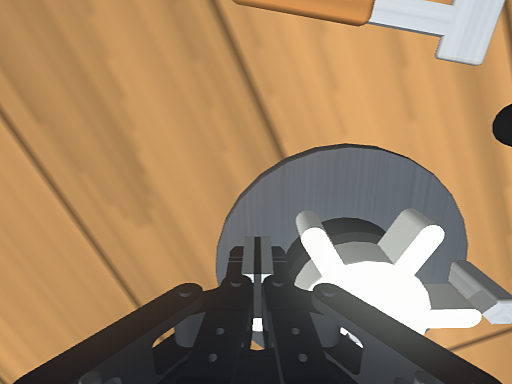

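The finger at (257,255) stands free in the gap below the lobe at (310,225), at wheel height and without force. Now the first click.

```bash
python3 -m crank '[{"travel":[-0.005,0,0],"turn":[0,0,0],"hand":0},{"travel":[-0.010,0,0],"turn":[0,0,0],"hand":0},{"travel":[-0.015,0,0],"turn":[0,0,0],"hand":0},{"travel":[-0.020,0,0],"turn":[0,0,0],"hand":0},{"travel":[-0.025,0,0],"turn":[0,0,0],"hand":0},{"travel":[-0.030,0,0],"turn":[0,0,0],"hand":0},{"travel":[-0.035,0,0],"turn":[0,0,0],"hand":0},{"travel":[-0.040,0,0],"turn":[0,0,0],"hand":0},{"travel":[-0.045,0,0],"turn":[0,0,0],"hand":0},{"travel":[-0.050,0,0],"turn":[0,0,0],"hand":0},{"travel":[-0.055,0,0],"turn":[0,0,0],"hand":0},{"travel":[-0.060,0,0],"turn":[0,0,0],"hand":0},{"travel":[-0.062,0,0],"turn":[0,0,0],"hand":0},{"travel":[-0.062,0,0],"turn":[0,0,0],"hand":0},{"travel":[-0.062,0,0],"turn":[0,0,0],"hand":0}]'
python3 -m crank '[{"travel":[0,0,-0.03],"turn":[0,0,0],"hand":0},{"travel":[0,0,-0.06],"turn":[0,0,0],"hand":0},{"travel":[0,0,-0.1],"turn":[0,0,0],"hand":0},{"travel":[0.062,0,-0.12],"turn":[0,0,0],"hand":0},{"travel":[0.062,0,-0.187],"turn":[0,0,0],"hand":0},{"travel":[0.062,0,-0.187],"turn":[0,0,0],"hand":0},{"travel":[0.062,0,-0.187],"turn":[0,0,0],"hand":0},{"travel":[0.062,0,-0.187],"turn":[0,0,0],"hand":0},{"travel":[0.062,0,-0.187],"turn":[0,0,0],"hand":0}]'
python3 - <<'E'
from h import *
cap("wrist","pics/w3.png"); s=monitor.read_state();print(s["t"],s["tool_pos"],np.degrees(s["orientation"]),s["wrist_force"])
E
```

```text
t: 4.8
tool_pos: [0.5272, 0.0012, 0.0583]
orientation: [3.141, -0.0, 1.135]
wrist_force: [-0.6, 0.7, -0.1]
width: -0.0
grip_force: 0.0
t: 5.7
tool_pos: [0.5523, 0.0571, 0.2439]
orientation: [-3.14, 0.001, 1.135]
wrist_force: [-0.2, -0.5, 0.1]
width: 0.001
grip_force: 0.0
5.75 [0.55225462 0.05708131 0.24371431] [-1.79868028e+02  8.19444584e-02  6.50264501e+01] [-0.50301514  0.41435745  0.07503   ]
```

View pics/w3.png

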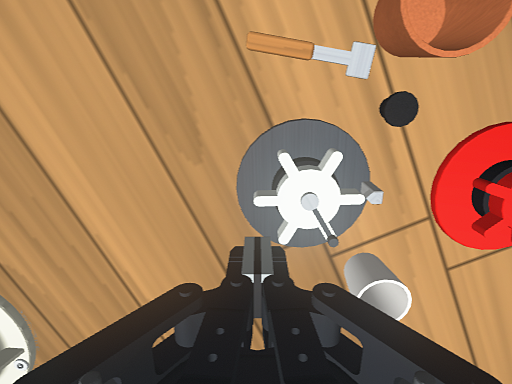

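The wheel advanced one click: the stud is now at (334,241), one lobe before the pointer at (372,193), and the counter did not move. Now the single last click, done the same way.

```bash
python3 -m crank '[{"travel":[0,0,0.05],"turn":[0,0,0],"hand":0},{"travel":[0,0,0.1],"turn":[0,0,0],"hand":0},{"travel":[0,0,0.13],"turn":[0,0,0],"hand":0},{"travel":[0,0,0.15],"turn":[0,0,0],"hand":0},{"travel":[0,0,0.165],"turn":[0,0,0],"hand":0},{"travel":[0,0,0.18],"turn":[0,0,0],"hand":0},{"travel":[0,0,0.187],"turn":[0,0,0],"hand":0},{"travel":[0,0,0.187],"turn":[0,0,0],"hand":0},{"travel":[0,0,0.187],"turn":[0,0,0],"hand":0}]'
python3 -m crank '[{"travel":[-0.005,0,0],"turn":[0,0,0],"hand":0},{"travel":[-0.010,0,0],"turn":[0,0,0],"hand":0},{"travel":[-0.015,0,0],"turn":[0,0,0],"hand":0},{"travel":[-0.020,0,0],"turn":[0,0,0],"hand":0},{"travel":[-0.025,0,0],"turn":[0,0,0],"hand":0},{"travel":[-0.030,0,0],"turn":[0,0,0],"hand":0},{"travel":[-0.035,0,0],"turn":[0,0,0],"hand":0},{"travel":[-0.040,0,0],"turn":[0,0,0],"hand":0},{"travel":[-0.045,0,0],"turn":[0,0,0],"hand":0},{"travel":[-0.050,0,0],"turn":[0,0,0],"hand":0},{"travel":[-0.055,0,0],"turn":[0,0,0],"hand":0},{"travel":[-0.060,0,0],"turn":[0,0,0],"hand":0},{"travel":[-0.062,0,0],"turn":[0,0,0],"hand":0},{"travel":[-0.062,0,0],"turn":[0,0,0],"hand":0},{"travel":[-0.062,0,0],"turn":[0,0,0],"hand":0}]'
python3 -m crank '[{"travel":[0,0,-0.03],"turn":[0,0,0],"hand":0},{"travel":[0,0,-0.06],"turn":[0,0,0],"hand":0},{"travel":[0,0,-0.1],"turn":[0,0,0],"hand":0},{"travel":[0.062,0,-0.12],"turn":[0,0,0],"hand":0},{"travel":[0.062,0,-0.187],"turn":[0,0,0],"hand":0},{"travel":[0.062,0,-0.187],"turn":[0,0,0],"hand":0},{"travel":[0.062,0,-0.187],"turn":[0,0,0],"hand":0},{"travel":[0.062,0,-0.187],"turn":[0,0,0],"hand":0},{"travel":[0.062,0,-0.187],"turn":[0,0,0],"hand":0}]'
python3 - <<'E'
from h import *
cap("wrist","pics/w4.png"); s=monitor.read_state();print(s["t"],s["tool_pos"],np.degrees(s["orientation"]),s["wrist_force"])
E
```

```text
t: 6.65
tool_pos: [0.5535, 0.0573, 0.0586]
orientation: [3.141, -0.0, 1.135]
wrist_force: [-0.3, 0.1, 0.4]
width: 0.001
grip_force: 0.0
t: 8.15
tool_pos: [0.5272, 0.0012, 0.0583]
orientation: [3.142, -0.0, 1.135]
wrist_force: [-0.6, -0.8, -1.1]
width: -0.003
grip_force: 0.0
t: 9.05
tool_pos: [0.5523, 0.0572, 0.2438]
orientation: [-3.14, 0.001, 1.135]
wrist_force: [0.4, 0.3, 0.2]
width: 0.004
grip_force: 0.0
9.1 [0.55223194 0.05708267 0.2437248 ] [-1.79868049e+02  8.08168184e-02  6.50273450e+01] [-0.10042164 -0.98226713  0.05688779]
```

View pics/w4.png

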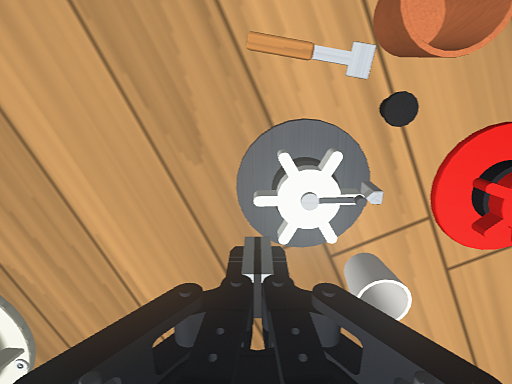

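The stud at (360,200) now stands opposite the pointer at (372,193). The counter and its neighbours are where they were, and the arm is clear of everything at 0.24 m.

```bash
python3 -c "
from rig import robot
print(robot.job_done())"
```

```text
the job is handed in; nothing more can be done
None
```

The white tally wheel is home: two separate counter-clockwise clicks brought the stud lobe opposite the pointer, the last wrist picture shows the counter and the things in view around it unmoved, and the arm finished clear when I handed the job in at about 9 s.

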